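# Switch on the colony counter and set its brightness wheel

## Task

Get the colony counter ready to read the plate that lies on it: on its sloping front panel, switch the light on by pressing the raised, right-hand half of the rocker fully in, and roll the brightness thumbwheel until the white line on its rim lines up with the long tick of the scale beside it. Keep clear of the magnifier that hangs over the panel, and leave the plate, and the stacked dishes, bottle and pen around the counter, where they are.

Things in the scene. Friction and masses are not known exactly. Their poses are not given: they have to be found in the camera images.
- counter: Colony counter: light-grey bench instrument, 250 mm deep (x), 300 wide (y), flat deck 81 high; stands firm, cannot be pushed. Origin: centre of underside. Front faces its own -x, roughly to the robot. Right/left below are a person's who faces that front: right = its -y, left = +y. Offsets below are in its frame, mm.
- panel_mid (a point): Middle of the flat front panel's surface, at (-99, 0, 56) on the counter. The panel slopes 40 degrees from horizontal, rising to +x from (-130, y, 30) to (-69, y, 81); outward normal (-0.643, 0, 0.766), up-slope (0.766, 0, 0.643). Wheel on its right (y -65), rocker on its left (y +65); a flat display and small flat keys between them are not used. Axes as the counter's.
- wheel (a joint): Brightness thumbwheel, rad. 0: its white line is at the crown; positive: line moved right (brighter), 25 mm of rim per rad; stops at -0.75 and 0.75; line meets the long tick at 0.35. Starts from -0.70 to 0. Light friction (1 N at the rim), stays where left; a fingertip pressed on the crown with 4 to 6 N and dragged sideways rolls it.
- wheel_top (a point): Crown of the thumbwheel: point fixed on the counter where the rim stands farthest (9 mm) out of the panel, mid-width. Black ribbed wheel, 50 mm diameter, 12 wide, in a slot 41 long across the panel and 13 wide; its axis runs up the slope 16 mm below the panel surface, so the rim rolls left-right. Axes as the counter's.
- wheel_line (a point): White line across the wheel's rim (2.8 mm wide), its middle; moves with the wheel. Axes are the wheel's: x up the slope, z outwards through the line.
- long_tick (a point): Middle of the long dark tick (16 mm long, 2.8 wide; the other eight are 5 long, 1.2 wide) printed on the panel just up-slope of the slot, 8.6 mm to the right of the crown. Axes as the counter's.
- rocker (a joint): Light switch, rad. 0 (0 to 0.04 at the start): off, right half proud; 0.40: on, right half fully in, parallel to the panel. Turns against friction (about 3 N at its end) and stays where it is left.
- rocker_mid (a point): Middle of the rocker on its hinge axis, level with the panel; fixed on the counter, axes as the counter's. Black rocker, 21 mm up the slope, 31 across the panel, hinge axis up the slope. Its two halves (15.5 mm each) form a shallow V of 0.4 rad: the half pressed in lies parallel to the panel, 3 mm above it; the other's outer end stands 9 mm out. White bar on the right half.
- rocker_end (a point): Outer end of the rocker's right half, on its face, middle of its width; moves with the rocker. Axes are the rocker's.
- magnifier: Round magnifier: clear lens in a light-grey ring 130 mm across, 14 thick, fixed by a black swan neck (up to 265 above the bench) to the back of the deck. Origin: centre of the lens, (-50, 0, 205) on the counter; its z leans 30 degrees from vertical to the counter's front. Not to be touched.
- ring_front (a point): Lowest, foremost point of the magnifier's ring, (-106, 0, 172) on the counter: straight above the middle of the sloping panel. A gripper upright over wheel or rocker would hit it; one leaning back along the panel's normal (30 to 45 degrees from vertical) clears it. Fixed; axes as the counter's.
- dish_mid (a point): Centre of the closed clear Petri dish (90 mm across, 14.5 high, loose) that lies on the round stage (120 across, top 84 mm above the bench) under the magnifier. Stays there.
- dish_stack: Stack of four Petri dishes, 90 mm across, 58 high, on the bench left of the counter. Origin: centre of its underside. Bystander.
- media_bottle: Amber bottle with blue cap, 70 mm across, 144 high, on the bench right of the counter. Origin: centre of its underside. Bystander.
- marker: Marker pen, 135 mm long, 19 thick, lying on the bench before the counter. Origin: under its middle; x along it. Bystander.

How it is judged:
At the end, for the whole second after the job is handed in: The rocker is on (right half pressed in, joint above 0.30 of 0.40 rad), and the wheel stands still with its white line at the long tick (joint 0.35 +- 0.12 rad, that is line and tick within 3 mm); the dish lies within 10 mm, and the stacked dishes, bottle and pen within 20 mm, of where they were (value of joint wheel between 0.23 and 0.47 rad and value of joint rocker above 0.3 rad and velocity of joint wheel between -0.05 and 0.05 rad/s and distance of dish_mid from where it was at the start of the episode below 0.01 m and distance of each of dish_stack, media_bottle, marker from where it was at the start of the episode below 0.02 m); the robot touches nothing.
It fails at once if the magnifier is touched (over 1 N) (contact force between magnifier and the arm above 1 N or contact force between magnifier and the fingers above 1 N).
It fails at once if the dish on the stage is shifted by more than 10 mm (distance of dish_mid from where it was at the start of the episode above 0.01 m).
It fails at once if the stacked dishes, the bottle or the pen by the counter are shifted by more than 20 mm (distance of any of dish_stack, media_bottle, marker from where it was at the start of the episode above 0.02 m).
It also fails if it takes over 45 s, if anything falls off the work surface, if the arm or the gripper's body presses on something with over 40 N, if the wrist force passes 120 N, or if a joint passes its speed limit or range.

## Robot

A 6-joint arm with a two-finger parallel gripper is mounted at the origin on the work surface. World frame = base frame: x ahead of the robot, y to its left, z up, the work surface at z = 0. Lengths are in m, angles in rad, forces in N, time in s.
With the tool pointing down it reaches from about 0.325 to 0.775 m from the base axis. Payload 5.5 kg.
Tool frame: the origin (TCP) lies midway between the tips of the shut fingers; the grasp point (between the pads) lies 19 mm behind it; y points along the fingers, x is the direction in which the jaws open and shut, and the axes are right-handed (so a half turn about y gives the same grasp; the last joint's range is limited). The gripper opens to 88 mm and grips with 3 to 60 N. Pads are 20 mm wide; open, the fingers measure 115 mm over their backs; the gripper's body (75 mm by 178 mm) begins 61 mm behind the grasp point.
Start: joints at [-1.278, 0.091, 1.231, -0, 1.82, -0.057], TCP at [0.206, -0.564, 0.223] pointing down, gripper open.
Joint ranges: [-2.87, 2.87], [-0.86, 2.18], [0.17, 2.46], [-1.51, 4.65], [0.06, 2.69], [-2.65, 2.65]. Speed limits (rad/s): [2.57, 2.57, 3.01, 3.14, 3.14, 3.14].

## Interface

Orientations are given as a rotation vector (axis times angle).
In Python, from rig import sensors, optics, order gives the robot as it stands.
- The arm moves only by the tool play_rows, never from a script. Its argument "plan" is a list that holds one entry, the list of rows, each a list of 5 numbers: the finger opening in mm, from 0 to 87.8, then the shift along the tool's x, y, z in units of 30 mm (1.0 is 30 mm), then the turn about the tool's y in units of 5 degrees (1.0 is 5 degrees). A call has 1 to 8 rows; each row is the pose to reach, as a shift and turn from the pose commanded when the call began, along the tool's axes at that moment; what a row does not reach only later rows make up. A row lasts 1/12 s, in which the tool goes at most 41.7 mm and 7.16 degrees, less where a joint would pass 70% of its speed; a pose out of reach is approached as far as the arm can. A call with a gripper value outside its range is refused whole. The fingers move at their own pace and stop on an object; "grip_force" is the grip in N (left out, the last holds). Time passes only in rows, so rows that repeat a pose let the fingers close. It gives the time, the measured TCP pose, the force and the opening at its end, in the units of the state.
- sensors.read_state(): the state, without advancing time (a new reading comes with each control period).
- optics.read_camera(name): name is "side" or "top"; returns the picture (400x640x3 uint8, red, green, blue); there is no depth.
- optics.camera_model(name): a dict with "fx", "fy", "cx", "cy" (pixels), "R" (3x3) and "t" (3): a world point X has camera coordinates R X + t. Camera axes: x right, y down, z forward; pixel columns grow to the right and rows downward; lengths in m; the calibration is good to about 2 mm. A picture is of the moment at which its call begins. camera_model takes no time and is no camera call.
- order.sign_off(): hands the job in, once; it reports no verdict.
The state is a dict: "time": time; "joints": joint angles; "dq": joint speeds; "effort": joint torques, N m; "tcp_pos": TCP position; "orientation": TCP orientation; "contact_force": force on the tool from outside, world axes, zero at the start; "wrist_torque": the same for the moment, N m; "width": finger opening in m.
Only numpy, scipy, OpenCV 4.12 (cv2) and the standard library are available. Lean on these libraries where they do the work, as an engineer would, in place of code of your own. Each camera call takes 0.05 s, during which the arm holds its last target.

## Working session

There is one attempt and no reset: what is moved stays moved. The work goes in short steps, Python scripts to look and compute and a tool call to move; the robot and the scene stay as the last step left them, time stands still between calls to the robot, and variables do not carry over. Pictures are saved under pics/ and viewed, and the job is handed in when it is done.

Besides the shell and the picture viewer there is one more tool, called after "Emit:" as name(argument=value, ...) on one line, values as JSON. play_rows: Moves the arm, as the interface text tells. Its arguments: {"type":"object","properties":{"plan":{"type":"array","items":{"type":"array","items":{"type":"array","items":{"type":"number"}}}},"grip_force":{"type":"number"}},"required":["plan"]}

```bash
mkdir -p pics; ls; python3 - <<'E'
from rig import sensors, optics
import cv2,numpy as np
print(sensors.read_state())
for n in("side","top"):
    im=optics.read_camera(n); cv2.imwrite(f"pics/{n}0.png",im[:,:,::-1])
    m=optics.camera_model(n); print(n,m)
E
```

```text
pics
{'time': 0.0, 'joints': array([-1.27772246e+00,  9.18465837e-02,  1.23185193e+00,  4.77450070e-06,
        1.81978632e+00, -5.67227008e-02]), 'dq': array([-0.00093127, -0.00095893, -0.00025558, -0.00054432,  0.00052116,
        0.0010144 ]), 'effort': array([-2.06930570e-03, -4.46457052e+01, -4.06445074e+01,  6.94461563e-02,
        2.94677052e-02, -1.55884040e-04]), 'tcp_pos': array([ 0.20552854, -0.56339668,  0.2215334 ]), 'orientation': array([-1.35341639,  0.94883975, -0.94638751]), 'contact_force': array([-0.2049523 , -0.51072865, -1.18481667]), 'wrist_torque': array([ 0.01640372, -0.030586  ,  0.01173779]), 'width': 0.08782183116106516}
side {'fx': 394.8102771973614, 'fy': 394.8102771973614, 'cx': 330.17953793280327, 'cy': 196.38766724990018, 'R': array([[-0.66428927, -0.74746254,  0.00441803],
       [-0.41565946,  0.36448195, -0.83329474],
       [ 0.62124631, -0.55538515, -0.55281132]]), 't': array([0.47553646, 0.37427234, 0.56508728])}
top {'fx': 396.7275002867802, 'fy': 396.7275002867802, 'cx': 327.57886954264194, 'cy': 198.088316131341, 'R': array([[ 0.00566326, -0.99993292,  0.01010327],
       [-0.985907  , -0.00727256, -0.16713618],
       [ 0.16719845, -0.00901435, -0.98588205]]), 't': array([0.05354848, 0.62732187, 0.8228078 ])}
```

View pics/side0.png

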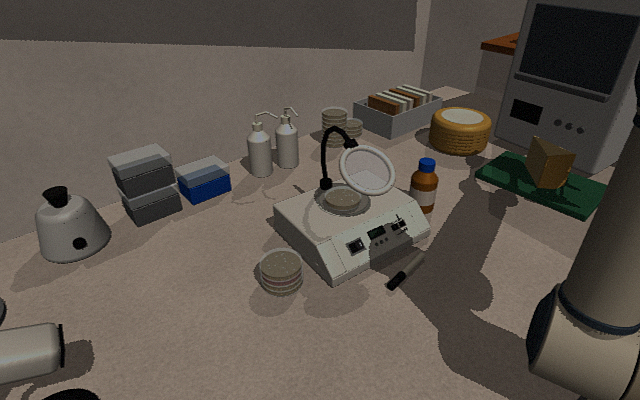

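View pics/top0.png

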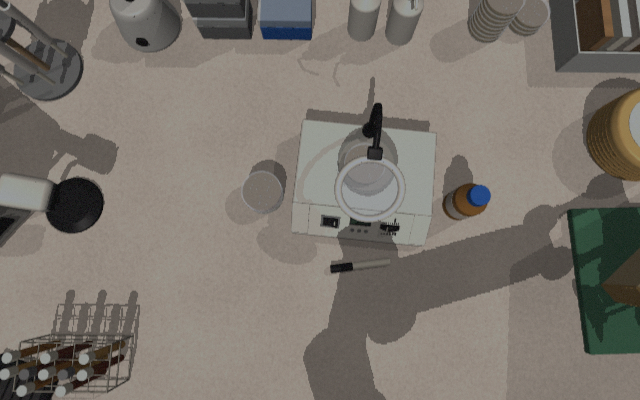

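The counter shows at side px (350,225) and top px (365,185). The rocker is at side (356,246) and top (330,221), and the wheel at side (398,222) and top (390,227). I'll enlarge both.

```bash
python3 - <<'E'
import cv2
a=cv2.imread("pics/side0.png")[180:290,260:440]; cv2.imwrite("pics/side0z.png",cv2.resize(a,None,fx=4.4,fy=4.4,interpolation=cv2.INTER_CUBIC))
a=cv2.imread("pics/top0.png")[110:255,285:445]; cv2.imwrite("pics/top0z.png",cv2.resize(a,None,fx=4,fy=4,interpolation=cv2.INTER_CUBIC))
E
```

```text
(no output)
```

View pics/side0z.png

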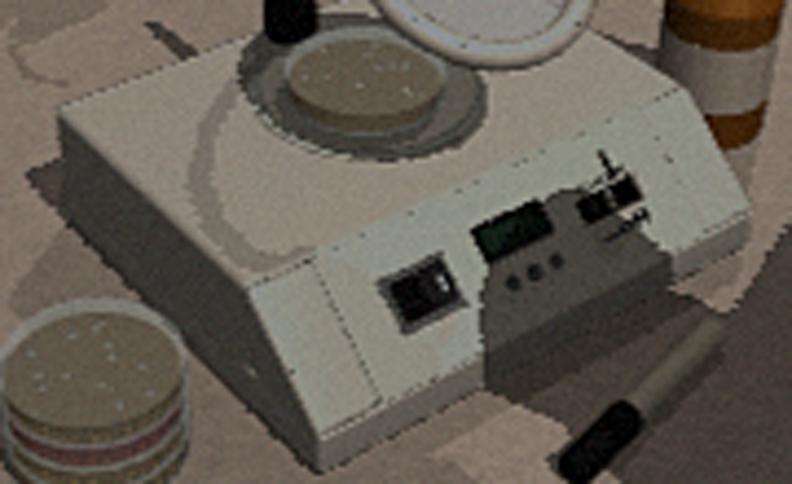

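View pics/top0z.png

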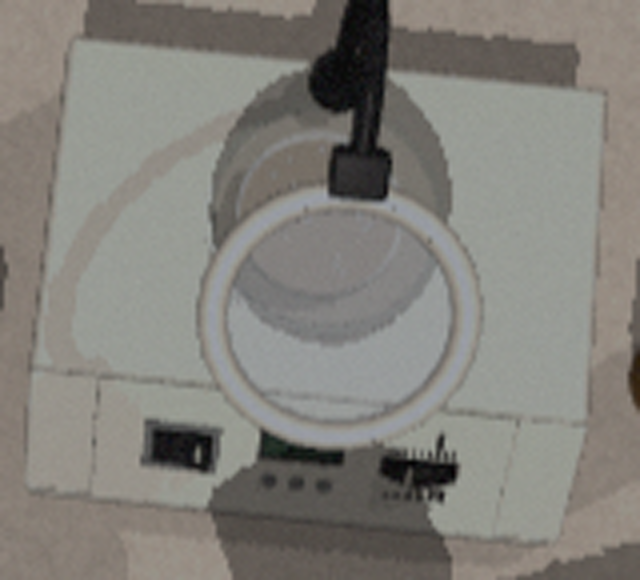

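```bash
cat > h.py <<'E'
import numpy as np, cv2
from rig import sensors, optics
M={n:optics.camera_model(n) for n in("side","top")}
def proj(n,X):
    m=M[n]; c=np.atleast_2d(X)@np.array(m["R"]).T+m["t"]
    return np.c_[m["fx"]*c[:,0]/c[:,2]+m["cx"],m["fy"]*c[:,1]/c[:,2]+m["cy"]]
def crop(n,U,s,o): return (np.array(U)+.5)/s-.5+np.array(o)
def Rz(a): return np.array([[np.cos(a),-np.sin(a),0],[np.sin(a),np.cos(a),0],[0,0,1]])
def W(p,X): return np.atleast_2d(X)/1000@Rz(p[2]).T+np.array([p[0],p[1],0])
E
cat > fit.py <<'E'
from h import *
from scipy.optimize import least_squares
from itertools import product
S=[((250,288),(-69,150,81)),((320,437),(-130,150,30)),((688,88),(-69,-150,81)),((748,213),(-130,-150,30)),((60,110),(125,150,81))]
T=[((75,40),(125,150,81)),((605,92),(125,-150,81)),((33,370),(-69,150,81)),((583,423),(-69,-150,81)),((28,490),(-130,150,30)),((558,543),(-130,-150,30))]
us=crop("side",[a for a,b in S],4.4,(260,180)); ut=crop("top",[a for a,b in T],4,(285,110))
XS=np.array([b for a,b in S],float); XT=np.array([b for a,b in T],float)
def f(p,bs=1,bt=1): return np.r_[(proj("side",W(p,XS))-us).ravel()*bs,(proj("top",W(p,XT))-ut).ravel()*bt]
for w in((1,1),(1,0),(0,1)):
    r=least_squares(f,[.5,0,0],args=w); print(w,r.x,np.abs(r.fun).max())
    if w==(1,1): P=r.x; print(r.fun.reshape(-1,2).round(1)); np.save("P.npy",P)
# triangulate wheel, rocker, dish check
for nm,X in dict(rock=(-99,65,56),wheel_top=(-99-9*.643,-65,56+9*.766),tick=(-99,-73.6,56)).items():
    X=W(P,X); print(nm,X.round(4),(proj("side",X)-[260,180])*4.4,(proj("top",X)-[285,110])*4)
E
python3 fit.py
```

```text
(1, 1) [ 0.66543598 -0.02174552 -0.09473966] 2.929403260380184
[[-0.7 -0. ]
 [ 0.6  0.8]
 [ 0.1 -1.3]
 [ 2.3 -1. ]
 [-2.9 -2.1]
 [-1.5 -2.9]
 [ 1.4 -2.4]
 [-1.2  0.9]
 [ 1.9  1.9]
 [-1.3  1.3]
 [ 0.4  1.7]]
(1, 0) [ 0.66447765 -0.02139008 -0.09759044] 2.7354910163534214
(0, 1) [ 0.66581616 -0.02180647 -0.09385066] 3.040751431815707
rock [[0.573  0.0523 0.056 ]] [[421.79597129 290.99292373]] [[179.57429234 449.13539303]]
wheel_top [[ 0.555  -0.0765  0.0629]] [[619.95986786 191.91728724]] [[418.97898541 482.78958345]]
tick [[ 0.5599 -0.0857  0.056 ]] [[622.48672331 191.06601406]] [[433.44754613 474.88678051]]
```

```bash
sed -i 's/(125,150,81)/(120,150,81)/g; s/(125,-150,81)/(120,-150,81)/g' fit.py; python3 fit.py; python3 - <<'E'
from h import *
for n,s,o,(w,h) in(("side",10,(340,200),(80,60)),("top",10,(315,200),(80,50))):
    a=cv2.imread(f"pics/{n}0.png")[o[1]:o[1]+h,o[0]:o[0]+w]
    cv2.imwrite(f"pics/{n}0p.png",cv2.resize(a*1,None,fx=s,fy=s,interpolation=cv2.INTER_CUBIC))
E
```

```text
(1, 1) [ 0.666649   -0.02189809 -0.09441504] 2.108450952038652
[[-1.  -0.3]
 [ 0.3  0.5]
 [-0.2 -1.6]
 [ 2.  -1.3]
 [-2.1 -1.4]
 [-1.7 -1.3]
 [ 1.3 -0.8]
 [-1.1  0.4]
 [ 2.   1.3]
 [-1.2  0.8]
 [ 0.5  1.2]]
(1, 0) [ 0.66502298 -0.02132613 -0.0976399 ] 2.410543708819432
(0, 1) [ 0.66734694 -0.02194854 -0.09371393] 2.017034988398734
rock [[0.5742 0.0521 0.056 ]] [[420.36895989 289.64938044]] [[179.92015362 446.96017073]]
wheel_top [[ 0.5562 -0.0767  0.0629]] [[618.3853179  190.70637407]] [[419.28145089 480.506861  ]]
tick [[ 0.5612 -0.0858  0.056 ]] [[620.92379895 189.87011977]] [[433.74075396 472.62090857]]
```

View pics/side0p.png

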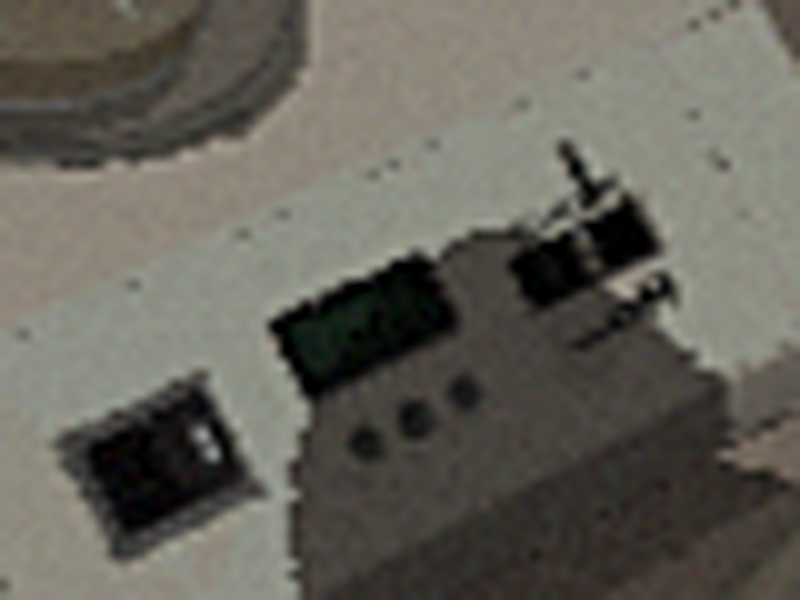

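View pics/top0p.png

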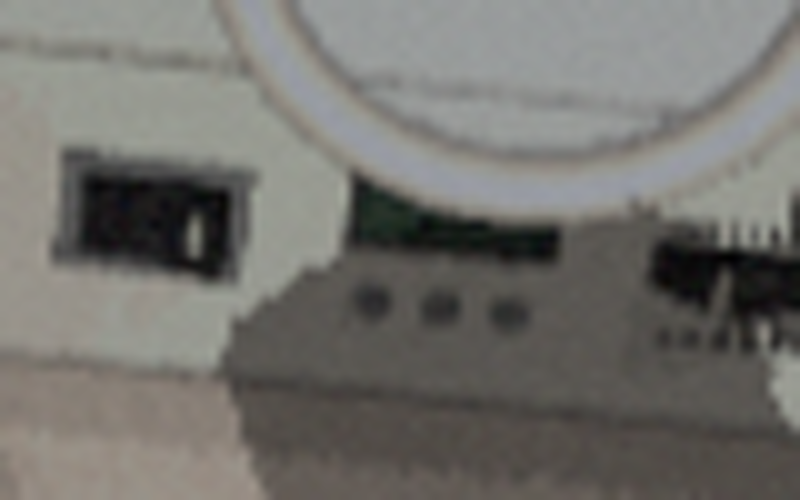

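```bash
python3 - <<'E'
from h import *
from scipy.spatial.transform import Rotation as Ro
s=sensors.read_state(); print(Ro.from_rotvec(s["orientation"]).as_matrix().round(3))
P=np.load("P.npy")
n=np.array([-.643,0,.766]); ay=np.array([0,1,0]); c0=np.array([-99,-65,56])-16*n
for v in ("side","top"):
  for th in np.arange(-.7,.2,.1):
    X=c0+25*(np.cos(th)*n-np.sin(th)*ay); print(v,round(th,1),proj(v,W(P,X)).round(1))
X=np.array([[-99,-73.6,56]])+np.outer([0,7,14.5,22],[.766,0,.643]); print(proj("side",W(P,X)).round(1))
E
```

```text
[[ 0.343 -0.     0.939]
 [-0.939  0.002  0.343]
 [-0.002 -1.     0.   ]]
side -0.7 [[394.2 226.6]]
side -0.6 [[395.2 226.1]]
side -0.5 [[396.1 225.6]]
side -0.4 [[397.1 225.1]]
side -0.3 [[398.  224.6]]
side -0.2 [[398.9 224.2]]
side -0.1 [[399.7 223.7]]
side -0.0 [[400.5 223.3]]
side 0.1 [[401.3 223. ]]
top -0.7 [[382.2 227.8]]
top -0.6 [[383.2 228.3]]
top -0.5 [[384.2 228.8]]
top -0.4 [[385.3 229.1]]
top -0.3 [[386.4 229.5]]
top -0.2 [[387.5 229.8]]
top -0.1 [[388.7 230. ]]
top -0.0 [[389.8 230.1]]
top 0.1 [[391.  230.2]]
[[401.1 223.2]
 [399.7 220.5]
 [398.2 217.7]
 [396.7 214.9]]
```

The tool's y axis points straight down, so the interface only offers yaw. I still need to find out whether a lean is possible at the reach limit. First, what lies around a safe place to test that?

```bash
python3 - <<'E'
from h import *
def back(n,u,z):
    m=M[n];R=np.array(m["R"]);c=-R.T@m["t"];d=R.T@np.array([(u[0]-m["cx"])/m["fx"],(u[1]-m["cy"])/m["fy"],1]);return (c+d*(z-c[2])/d[2]).round(3)
for nm,u in dict(boardTL=(570,210),boardBL=(583,352),drum=(590,130),bottle=(465,203),stack=(263,190),pen1=(332,267),pen2=(390,263)).items(): print(nm,back("top",u,0.02))
for nm,u in dict(boardfarL=(478,172),boardnear=(585,212),boardR=(608,180),blocktop=(570,150)).items(): print(nm,back("side",u,0.02), back("side",u,.1))
E
```

```text
boardTL [ 0.609 -0.499  0.02 ]
boardBL [ 0.299 -0.497  0.02 ]
drum [ 0.801 -0.565  0.02 ]
bottle [ 0.623 -0.258  0.02 ]
stack [0.65  0.206 0.02 ]
pen1 [0.477 0.047 0.02 ]
pen2 [ 0.487 -0.083  0.02 ]
boardfarL [ 0.6   -0.501  0.02 ] [ 0.537 -0.363  0.1  ]
boardnear [ 0.302 -0.524  0.02 ] [ 0.278 -0.384  0.1  ]
boardR [ 0.32  -0.749  0.02 ] [ 0.294 -0.579  0.1  ]
blocktop [ 0.475 -0.868  0.02 ] [ 0.428 -0.682  0.1  ]
```

Emit:
play_rows(plan=[[[87.8, 1.2, 0, 0, 0], [87.8, 2.4, 0, 0, 0], [87.8, 3.6, 0, 0, 0], [87.8, 4.8, 0, 0, 0], [87.8, 6, 0, 0, 0], [87.8, 7.2, 0, 0, 0], [87.8, 8.4, 0, 0, 0], [87.8, 9.6, 0, 0, 0]]])

```text
time: 0.77
tcp_pos: [0.29, -0.7948, 0.1955]
orientation: [-1.361, 0.941, -0.957]
contact_force: [0.9, -0.7, 0.2]
width: 0.0876
```

```bash
cat > st.py <<'E'
from h import *
from scipy.spatial.transform import Rotation as Ro
s=sensors.read_state(); R=Ro.from_rotvec(s["orientation"]).as_matrix()
print("t",s["time"],"tcp",s["tcp_pos"].round(4),"r",np.hypot(*s["tcp_pos"][:2]).round(3),"q",s["joints"].round(3),"F",s["contact_force"].round(1),"w",round(s["width"],4)); print(R.round(3))
E
python3 st.py
```

```text
t 0.7667 tcp [ 0.29   -0.7948  0.1955] r 0.846 q [-1.262e+00  9.330e-01  1.690e-01  1.000e-03  2.028e+00 -4.000e-02] F [ 0.9 -0.7  0.2] w 0.0876
[[ 0.343  0.004  0.939]
 [-0.939 -0.01   0.343]
 [ 0.011 -1.     0.001]]
```

Emit:
play_rows(plan=[[[87.8, 4, -2, 0, 0], [87.8, 6, -3, 0, 0], [87.8, 8, -4, 0, 0], [87.8, 10, -5, 0, 0]]])

```text
time: 1.1
tcp_pos: [0.2926, -0.8021, 0.2227]
orientation: [-1.395, 0.906, -1.0]
contact_force: [-0.2, 0.4, 0.2]
width: 0.0878
```

```bash
python3 st.py
```

```text
t 1.1 tcp [ 0.2926 -0.8021  0.2227] r 0.854 q [-1.262  0.902  0.169  0.003  2.001 -0.04 ] F [-0.2  0.4  0.2] w 0.0878
[[ 0.342  0.024  0.939]
 [-0.937 -0.065  0.343]
 [ 0.07  -0.998 -0.   ]]
```

Emit:
play_rows(plan=[[[87.8, 4, -4, 0, 0], [87.8, 8, -8, 0, 0], [87.8, 12, -12, 0, 0], [87.8, 16, -16, 0, 0]]])

```text
time: 1.43
tcp_pos: [0.2876, -0.7882, 0.2716]
orientation: [-1.413, 0.886, -1.024]
contact_force: [-0.3, 0.8, 0.7]
width: 0.0881
```

```bash
python3 st.py
```

```text
t 1.4333 tcp [ 0.2876 -0.7882  0.2716] r 0.839 q [-1.263  0.843  0.169  0.005  2.029 -0.04 ] F [-0.3  0.8  0.7] w 0.0881
[[ 0.341  0.034  0.939]
 [-0.935 -0.095  0.343]
 [ 0.101 -0.995 -0.   ]]
```

Emit:
play_rows(plan=[[[87.8, -1.2, 0, 0, 0], [87.8, -2.4, 0, 0, 0], [87.8, -3.6, 0, 0, 0], [87.8, -3.6, 0, 0, 0]]])

```text
time: 1.77
tcp_pos: [0.2504, -0.6864, 0.2582]
orientation: [-1.412, 0.887, -1.023]
contact_force: [-0.3, -0.3, 0.3]
width: 0.088
```

```bash
python3 st.py
```

```text
t 1.7667 tcp [ 0.2504 -0.6864  0.2582] r 0.731 q [-1.27   0.379  0.839  0.005  1.825 -0.047] F [-0.3 -0.3  0.3] w 0.088
[[ 0.341  0.034  0.939]
 [-0.935 -0.093  0.343]
 [ 0.099 -0.995 -0.   ]]
```

The lean persists once it has been gained by pushing against the reach limit, so a forward lean can be built up that way. I'll swing round to face the counter, high up, and lean there.

```bash
cat > go.py <<'E'
import sys
from h import *
from scipy.spatial.transform import Rotation as Ro
s=sensors.read_state(); R=Ro.from_rotvec(s["orientation"]).as_matrix()
t=np.array([float(a) for a in sys.argv[1:4]]); d=t-s["tcp_pos"]
print("dist mm",np.linalg.norm(d)*1e3,"units",(R.T@d/.03).round(2))
E
python3 go.py .6 0.02 .42
```

```text
dist mm 804.6101700453183 units [-17.5   -7.16  19.02]
```

Emit:
play_rows(plan=[[[87.8, -17.5, -7.2, 19, 5], [87.8, -17.5, -7.2, 19, 5], [87.8, -17.5, -7.2, 19, 5], [87.8, -17.5, -7.2, 19, 5], [40, -17.5, -7.2, 19, 5], [0, -17.5, -7.2, 19, 5], [0, -17.5, -7.2, 19, 5], [0, -17.5, -7.2, 19, 5]]], grip_force=20)

```text
time: 2.43
tcp_pos: [0.3958, -0.3934, 0.3273]
orientation: [-1.204, 1.199, -1.359]
contact_force: [0.4, 1.3, 0.6]
width: 0.0643
```

```bash
python3 st.py;python3 go.py .6 0.04 .42
```

```text
t 2.4333 tcp [ 0.3958 -0.3934  0.3273] r 0.558 q [-0.82  -0.06   1.199 -0.04   1.91   0.823] F [0.4 1.3 0.6] w 0.0643
[[-0.088  0.035  0.995]
 [-0.992 -0.093 -0.085]
 [ 0.09  -0.995  0.043]]
dist mm 487.99644930232824 units [-14.66  -4.18   5.69]
```

Emit:
play_rows(plan=[[[0, -14.6, -4.2, 5.7, 0], [0, -14.6, -4.2, 5.7, 0], [0, -14.6, -4.2, 5.7, 0], [0, -14.6, -4.2, 5.7, 0], [0, -14.6, -4.2, 5.7, 0], [0, -14.6, -4.2, 5.7, 0], [0, -14.6, -4.2, 5.7, 0], [0, -14.6, -4.2, 5.7, 0]]])

```text
time: 3.1
tcp_pos: [0.5355, -0.098, 0.3918]
orientation: [-1.202, 1.199, -1.359]
contact_force: [0.3, -0.4, 0.3]
width: 0.0114
```

```bash
python3 st.py;python3 go.py .9 0.08 .48
```

```text
t 3.1 tcp [ 0.5355 -0.098   0.3918] r 0.544 q [-1.900e-01 -2.000e-03  1.023e+00 -9.400e-02  2.066e+00  1.420e+00] F [ 0.3 -0.4  0.3] w 0.0114
[[-0.088  0.037  0.995]
 [-0.992 -0.091 -0.085]
 [ 0.088 -0.995  0.044]]
dist mm 415.0985209150071 units [-6.7  -3.02 11.72]
```

Emit:
play_rows(plan=[[[0, -6.7, -3, 11.7, 0], [0, -6.7, -3, 11.7, 0], [0, -6.7, -3, 11.7, 0], [0, -6.7, -3, 11.7, 0], [0, -6.7, -3, 11.7, 0], [0, -6.7, -3, 11.7, 0], [0, -6.7, -3, 11.7, 0], [0, -6.7, -3, 11.7, 0]]])

```text
time: 3.77
tcp_pos: [0.7364, 0.0246, 0.3961]
orientation: [-1.185, 1.181, -1.365]
contact_force: [0.3, -0.2, -0.2]
width: 0.0005
```

```bash
python3 st.py
```

```text
t 3.7667 tcp [0.7364 0.0246 0.3961] r 0.737 q [ 0.031  0.678  0.171 -0.117  2.232  1.612] F [ 0.3 -0.2 -0.2] w 0.0005
[[-0.087  0.059  0.994]
 [-0.993 -0.09  -0.081]
 [ 0.085 -0.994  0.066]]
```

Emit:
play_rows(plan=[[[0, -2, 0, 16, 0], [0, -2, 0, 16, 0], [0, -2, 0, 16, 0], [0, -2, 0, 16, 0], [0, -2, 0, 16, 0], [0, -2, 0, 16, 0], [0, -2, 0, 16, 0], [0, -2, 0, 16, 0]]])

```text
time: 4.43
tcp_pos: [0.8231, 0.0215, 0.2932]
orientation: [-1.156, 1.154, -1.38]
contact_force: [-0.0, 0.3, 0.0]
width: 0.0004
```

```bash
python3 st.py
```

```text
t 4.4333 tcp [0.8231 0.0215 0.2932] r 0.823 q [ 0.024  0.817  0.169 -0.104  2.06   1.625] F [-0.   0.3  0. ] w 0.0004
[[-0.088  0.095  0.992]
 [-0.993 -0.09  -0.079]
 [ 0.081 -0.991  0.102]]
```

Emit:
play_rows(plan=[[[0, -1, -16, 3, 0], [0, -1, -16, 3, 0], [0, -1, -16, 3, 0], [0, -1, -16, 3, 0], [0, -1, -16, 3, 0], [0, -1, -16, 3, 0], [0, -1, -16, 3, 0], [0, -1, -16, 3, 0]]])

```text
time: 5.1
tcp_pos: [0.7101, 0.0454, 0.4514]
orientation: [-1.134, 1.132, -1.389]
contact_force: [0.2, -0.0, -0.2]
width: 0.0003
```

```bash
python3 st.py
```

```text
t 5.1 tcp [0.7101 0.0454 0.4514] r 0.712 q [ 0.063  0.603  0.169 -0.124  2.247  1.633] F [ 0.2 -0.  -0.2] w 0.0003
[[-0.087  0.124  0.988]
 [-0.993 -0.089 -0.077]
 [ 0.078 -0.988  0.131]]
```

Emit:
play_rows(plan=[[[0, -1, -16, 0, 0], [0, -1, -16, 0, 0], [0, -1, -16, 0, 0], [0, -1, -16, 0, 0], [0, -1, -16, 0, 0], [0, -1, -16, 0, 0], [0, -1, -16, 0, 0], [0, -1, -16, 0, 0]]])

```text
time: 5.77
tcp_pos: [0.5676, 0.0686, 0.5765]
orientation: [-1.115, 1.115, -1.396]
contact_force: [0.5, -0.5, 1.0]
width: 0.0005
```

```bash
python3 st.py
```

```text
t 5.7667 tcp [0.5676 0.0686 0.5765] r 0.572 q [ 0.125  0.396  0.17  -0.162  2.434  1.646] F [ 0.5 -0.5  1. ] w 0.0005
[[-0.087  0.147  0.985]
 [-0.993 -0.087 -0.074]
 [ 0.075 -0.985  0.153]]
```

Emit:
play_rows(plan=[[[0, 0, -16, 0, 0], [0, 0, -16, 0, 0], [0, 0, -16, 0, 0], [0, 0, -16, 0, 0], [0, 0, -16, 0, 0], [0, 0, -16, 0, 0], [0, 0, -16, 0, 0], [0, 0, -16, 0, 0]]])

```text
time: 6.43
tcp_pos: [0.4369, 0.0694, 0.6542]
orientation: [-1.1, 1.1, -1.402]
contact_force: [-0.7, -0.5, -0.5]
width: 0.0003
```

```bash
python3 st.py
```

```text
t 6.4333 tcp [0.4369 0.0694 0.6542] r 0.442 q [ 0.17   0.228  0.17  -0.214  2.582  1.63 ] F [-0.7 -0.5 -0.5] w 0.0003
[[-0.086  0.166  0.982]
 [-0.994 -0.086 -0.073]
 [ 0.072 -0.982  0.172]]
```

Emit:
play_rows(plan=[[[0, 0, -12, -10, 0], [0, 0, -12, -10, 0], [0, 0, -12, -10, 0], [0, 0, -12, -10, 0], [0, 0, -12, -10, 0], [0, 0, -12, -10, 0], [0, 0, -12, -10, 0], [0, 0, -12, -10, 0]]])

```text
time: 7.1
tcp_pos: [0.2939, 0.1028, 0.7115]
orientation: [-1.047, 1.045, -1.426]
contact_force: [-0.1, 0.5, -0.5]
width: 0.0
```

```bash
python3 st.py
```

```text
t 7.1 tcp [0.2939 0.1028 0.7115] r 0.311 q [ 0.424  0.064  0.17  -0.415  2.691  1.678] F [-0.1  0.5 -0.5] w 0.0
[[-0.085  0.235  0.968]
 [-0.994 -0.087 -0.066]
 [ 0.068 -0.968  0.241]]
```

Emit:
play_rows(plan=[[[0, 3, -8, -12, 0], [0, 3, -8, -12, 0], [0, 3, -8, -12, 0], [0, 3, -8, -12, 0], [0, 3, -8, -12, 0], [0, 3, -8, -12, 0]]])

```text
time: 7.6
tcp_pos: [0.2368, 0.1076, 0.7346]
orientation: [-0.987, 0.978, -1.457]
contact_force: [-0.7, -0.4, 0.4]
width: 0.0005
```

```bash
python3 st.py
```

```text
t 7.6 tcp [0.2368 0.1076 0.7346] r 0.26 q [ 0.65  -0.005  0.17  -0.647  2.691  1.67 ] F [-0.7 -0.4  0.4] w 0.0005
[[-0.085  0.314  0.946]
 [-0.994 -0.091 -0.059]
 [ 0.068 -0.945  0.319]]
```

Emit:
play_rows(plan=[[[0, 3, -8, -12, 0], [0, 3, -8, -12, 0], [0, 3, -8, -12, 0], [0, 3, -8, -12, 0], [0, 3, -8, -12, 0], [0, 3, -8, -12, 0], [0, 3, -8, -12, 0], [0, 3, -8, -12, 0]]])

```text
time: 8.27
tcp_pos: [0.1446, 0.0989, 0.758]
orientation: [-0.909, 0.893, -1.489]
contact_force: [0.3, 0.8, -0.1]
width: 0.0004
```

```bash
python3 st.py
```

```text
t 8.2667 tcp [0.1446 0.0989 0.758 ] r 0.175 q [ 1.301 -0.069  0.17  -1.313  2.691  1.651] F [ 0.3  0.8 -0.1] w 0.0004
[[-0.083  0.411  0.908]
 [-0.994 -0.093 -0.048]
 [ 0.064 -0.907  0.416]]
```

```bash
python3 go.py .36 -.02 .8
```

```text
dist mm 249.6328895067753 units [3.44 2.05 7.3 ]
```

Emit:
play_rows(plan=[[[0, 3.4, 2, 7.3, 0], [0, 3.4, 2, 7.3, 0], [0, 3.4, 2, 7.3, 0], [0, 3.4, 2, 7.3, 0], [0, 3.4, 2, 7.3, 0], [0, 3.4, 2, 7.3, 0], [0, 3.4, 2, 7.3, 0], [0, 3.4, 2, 7.3, 0]]])

```text
time: 8.93
tcp_pos: [0.2955, 0.0155, 0.7554]
orientation: [-0.901, 0.887, -1.492]
contact_force: [1.0, 1.3, 0.5]
width: 0.0002
```

```bash
python3 st.py
```

```text
t 8.9333 tcp [0.2955 0.0155 0.7554] r 0.296 q [ 0.092 -0.041  0.17  -0.245  2.573  1.495] F [1.  1.3 0.5] w 0.0002
[[-0.083  0.42   0.904]
 [-0.995 -0.093 -0.048]
 [ 0.063 -0.903  0.425]]
```

Emit:
play_rows(plan=[[[0, 1, -12, -9, 0], [0, 1, -12, -9, 0], [0, 1, -12, -9, 0], [0, 1, -12, -9, 0], [0, 1, -12, -9, 0], [0, 1, -12, -9, 0], [0, 1, -12, -9, 0]]])

```text
time: 9.52
tcp_pos: [0.1459, 0.0241, 0.7678]
orientation: [-0.898, 0.882, -1.495]
contact_force: [0.9, -0.2, -0.4]
width: 0.0004
```

```bash
python3 st.py
```

```text
t 9.5167 tcp [0.1459 0.0241 0.7678] r 0.148 q [ 0.975 -0.157  0.171 -1.169  2.687  1.45 ] F [ 0.9 -0.2 -0.4] w 0.0004
[[-0.084  0.424  0.902]
 [-0.994 -0.095 -0.048]
 [ 0.065 -0.901  0.43 ]]
```

```bash
python3 go.py .78 .10 .46
```

```text
dist mm 708.8880826273934 units [-4.96 17.97 14.52]
```

Emit:
play_rows(plan=[[[0, -5, 18, 14.5, 0], [0, -5, 18, 14.5, 0], [0, -5, 18, 14.5, 0], [0, -5, 18, 14.5, 0], [0, -5, 18, 14.5, 0], [0, -5, 18, 14.5, 0], [0, -5, 18, 14.5, 0], [0, -5, 18, 14.5, 0]]])

```text
time: 10.18
tcp_pos: [0.3807, 0.0524, 0.6564]
orientation: [-0.899, 0.883, -1.495]
contact_force: [0.0, 0.1, 1.2]
width: 0.0003
```

```bash
python3 st.py; python3 go.py .82 .1 .48
```

```text
t 10.1833 tcp [0.3807 0.0524 0.6564] r 0.384 q [ 0.214 -0.256  0.727 -0.235  2.245  1.668] F [0.  0.1 1.2] w 0.0003
[[-0.085  0.423  0.902]
 [-0.994 -0.094 -0.049]
 [ 0.065 -0.901  0.429]]
dist mm 475.7983600221587 units [-3.2  11.35 10.61]
```

Emit:
play_rows(plan=[[[0, -3.2, 11.3, 10.6, 0], [0, -3.2, 11.3, 10.6, 0], [0, -3.2, 11.3, 10.6, 0], [0, -3.2, 11.3, 10.6, 0], [0, -3.2, 11.3, 10.6, 0], [0, -3.2, 11.3, 10.6, 0], [0, -3.2, 11.3, 10.6, 0], [0, -3.2, 11.3, 10.6, 0]]])

```text
time: 10.85
tcp_pos: [0.6889, 0.087, 0.5331]
orientation: [-0.9, 0.883, -1.494]
contact_force: [0.8, 0.6, 0.8]
width: 0.0007
```

Emit:
play_rows(plan=[[[0, -1, 0, 16, 0], [0, -1, 0, 16, 0], [0, -1, 0, 16, 0], [0, -1, 0, 16, 0], [0, -1, 0, 16, 0], [0, -1, 0, 16, 0], [0, -1, 0, 16, 0], [0, -1, 0, 16, 0]]])

```text
time: 11.52
tcp_pos: [0.7994, 0.0689, 0.5131]
orientation: [-0.866, 0.851, -1.503]
contact_force: [-0.2, -0.6, 0.7]
width: 0.0003
```

```bash
python3 st.py
```

```text
t 11.5167 tcp [0.7994 0.0689 0.5131] r 0.802 q [ 0.104  0.565  0.169 -0.148  1.934  1.655] F [-0.2 -0.6  0.7] w 0.0003
[[-0.081  0.46   0.884]
 [-0.995 -0.091 -0.044]
 [ 0.06  -0.883  0.465]]
```

Emit:
play_rows(plan=[[[0, -2, -2, 16, 0], [0, -2, -2, 16, 0], [0, -2, -2, 16, 0], [0, -2, -2, 16, 0], [0, -2, -2, 16, 0], [0, -2, -2, 16, 0], [0, -2, -2, 16, 0], [0, -2, -2, 16, 0]]])

```text
time: 12.18
tcp_pos: [0.8417, 0.0669, 0.4866]
orientation: [-0.84, 0.825, -1.509]
contact_force: [0.3, -0.7, 0.3]
width: 0.0005
```

Emit:
play_rows(plan=[[[0, -2, -2, 16, 0], [0, -2, -2, 16, 0], [0, -2, -2, 16, 0], [0, -2, -2, 16, 0], [0, -2, -2, 16, 0], [0, -2, -2, 16, 0], [0, -2, -2, 16, 0], [0, -2, -2, 16, 0]]])

```text
time: 12.85
tcp_pos: [0.8703, 0.0657, 0.475]
orientation: [-0.809, 0.796, -1.515]
contact_force: [0.3, 0.1, -0.1]
width: 0.0007
```

```bash
python3 st.py
```

```text
t 12.85 tcp [0.8703 0.0657 0.475 ] r 0.873 q [ 0.089  0.639  0.17  -0.134  1.786  1.656] F [ 0.3  0.1 -0.1] w 0.0007
[[-0.076  0.523  0.849]
 [-0.996 -0.084 -0.037]
 [ 0.052 -0.848  0.527]]
```

Emit:
play_rows(plan=[[[0, -3, -2, 16, 0], [0, -3, -2, 16, 0], [0, -3, -2, 16, 0], [0, -3, -2, 16, 0], [0, -3, -2, 16, 0], [0, -3, -2, 16, 0], [0, -3, -2, 16, 0], [0, -3, -2, 16, 0]]])

```text
time: 13.52
tcp_pos: [0.8891, 0.0786, 0.4718]
orientation: [-0.778, 0.766, -1.521]
contact_force: [0.3, -0.5, 0.7]
width: 0.0005
```

Emit:
play_rows(plan=[[[0, -3, -2, 16, 0], [0, -3, -2, 16, 0], [0, -3, -2, 16, 0], [0, -3, -2, 16, 0], [0, -3, -2, 16, 0], [0, -3, -2, 16, 0], [0, -3, -2, 16, 0], [0, -3, -2, 16, 0]]])

```text
time: 14.18
tcp_pos: [0.9006, 0.0894, 0.4771]
orientation: [-0.747, 0.737, -1.527]
contact_force: [0.6, 0.3, 0.4]
width: 0.0003
```

```bash
python3 st.py
```

```text
t 14.1833 tcp [0.9006 0.0894 0.4771] r 0.905 q [ 0.117  0.657  0.17  -0.146  1.694  1.68 ] F [0.6 0.3 0.4] w 0.0003
[[-0.07   0.587  0.807]
 [-0.997 -0.076 -0.031]
 [ 0.043 -0.806  0.59 ]]
```

```bash
cat > gc.py <<'E'
import sys
from h import *
from scipy.spatial.transform import Rotation as Ro
# args: counter y (mm), upslope offset, height along normal; gives tool-unit shift from the present TCP
P=np.load("P.npy")
s=sensors.read_state(); R=Ro.from_rotvec(s["orientation"]).as_matrix()
n=np.array([-.643,0,.766]);u=np.array([.766,0,.643])
C=Rz(P[2]); B=np.c_[C@[0,1,0],C@u,C@n]
y,us,h=map(float,sys.argv[1:4])
t=W(P,np.array([-99,y,56])+us*u+h*n)[0]
d=t-s["tcp_pos"]
print("target",t.round(4),"units",(R.T@d/.03).round(2),"dist",(1e3*np.linalg.norm(d)).round(1))
loc=B.T@(s["tcp_pos"]-W(P,np.array([-99,0,56]))[0])*1e3
print("now local y,up,n",loc.round(1),"F local y,up,n",(B.T@s["contact_force"]).round(1))
print("unit steps for +1mm y/up/n:\n",(R.T@B/30).T.round(4))
E
python3 go.py .42 .06 .43; python3 gc.py 50 0 60; python3 st.py|tail -3; python3 -c "
import numpy as np
"
```

```text
dist mm 483.7926244371188 units [  2.03  -8.06 -13.82]
target [0.5344 0.0408 0.102 ] units [  1.93   3.04 -17.18] dist 526.5
now local y,up,n [132.9 517.  115.9] F local y,up,n [ 0.3  0.7 -0.1]
unit steps for +1mm y/up/n:
 [[-0.0333 -0.0007  0.0015]
 [ 0.0015 -0.0022  0.0332]
 [ 0.0006 -0.0333 -0.0022]]
[[-0.07   0.587  0.807]
 [-0.997 -0.076 -0.031]
 [ 0.043 -0.806  0.59 ]]
```

Emit:
play_rows(plan=[[[0, 2, -8, -13.8, 0], [0, 2, -8, -13.8, 0], [0, 2, -8, -13.8, 0], [0, 2, -8, -13.8, 0], [0, 2, -8, -13.8, 0], [0, 2, -8, -13.8, 0], [0, 2, -8, -13.8, 0], [0, 2, -8, -13.8, 0]]])

```text
time: 14.85
tcp_pos: [0.6019, 0.0715, 0.4484]
orientation: [-0.746, 0.736, -1.527]
contact_force: [-0.4, 0.2, 0.6]
width: 0.0006
```

```bash
python3 st.py; python3 go.py .42 .05 .36
```

```text
t 14.85 tcp [0.6019 0.0715 0.4484] r 0.606 q [ 0.159 -0.316  1.319 -0.169  1.525  1.74 ] F [-0.4  0.2  0.6] w 0.0006
[[-0.07   0.587  0.806]
 [-0.997 -0.076 -0.032]
 [ 0.043 -0.806  0.591]]
dist mm 203.43918751329153 units [ 1.01 -1.13 -6.61]
```

Emit:
play_rows(plan=[[[0, 1, -1.1, -6.6, 0], [0, 1, -1.1, -6.6, 0], [0, 1, -1.1, -6.6, 0], [0, 1, -1.1, -6.6, 0], [0, 1, -1.1, -6.6, 0]]])

```text
time: 15.27
tcp_pos: [0.4233, 0.051, 0.3591]
orientation: [-0.754, 0.741, -1.527]
contact_force: [-100.5, -25.6, -11.4]
width: 0.0003
```

```bash
python3 st.py; python3 gc.py 50 0 60
```

```text
t 15.2667 tcp [0.4233 0.051  0.3591] r 0.426 q [ 0.195 -0.857  1.817 -0.19   1.581  1.761] F [-100.5  -25.6  -11.4] w 0.0003
[[-0.071  0.581  0.811]
 [-0.996 -0.078 -0.032]
 [ 0.045 -0.81   0.584]]
target [0.5344 0.0408 0.102 ] units [-0.31  9.12 -2.  ] dist 280.3
now local y,up,n [ 49.6  79.9 328.7] F local y,up,n [-34.9 -82.2  54.1]
unit steps for +1mm y/up/n:
 [[-0.0333 -0.0008  0.0015]
 [ 0.0016 -0.0024  0.0332]
 [ 0.0006 -0.0332 -0.0024]]
```

```bash
python3 - <<'E'
from h import *
cv2.imwrite("pics/side1.png",optics.read_camera("side")[:,:,::-1])
E
python3 st.py
```

```text
t 15.3167 tcp [0.4233 0.0514 0.3508] r 0.426 q [ 0.196 -0.853  1.826 -0.19   1.582  1.762] F [-1.   0.1 -9.6] w 0.0002
[[-0.07   0.57   0.819]
 [-0.996 -0.079 -0.03 ]
 [ 0.048 -0.818  0.573]]
```

View pics/side1.png

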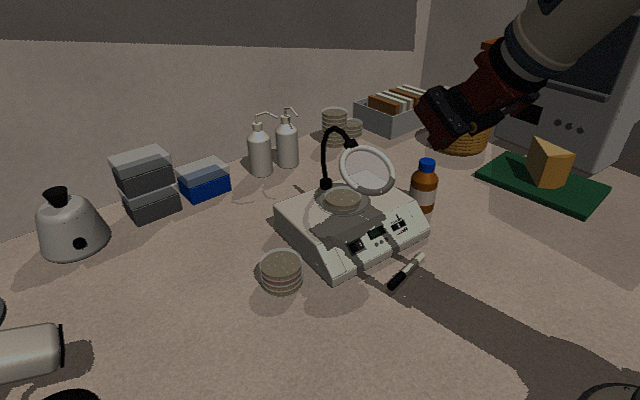

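```bash
python3 gc.py 50 0 60
```

```text
target [0.5344 0.0408 0.102 ] units [-0.31  8.92 -1.71] dist 272.7
now local y,up,n [ 50.   74.6 322.4] F local y,up,n [-0.  -7.  -6.7]
unit steps for +1mm y/up/n:
 [[-0.0333 -0.0008  0.0016]
 [ 0.0016 -0.0029  0.0332]
 [ 0.0007 -0.0332 -0.0029]]
```

Emit:
play_rows(plan=[[[0, -0.3, 0.9, -0.2, 0], [0, -0.3, 2, -0.5, 0], [0, -0.3, 3.2, -0.8, 0], [0, -0.3, 4.4, -1, 0], [0, -0.3, 5.6, -1.3, 0], [0, -0.3, 6.8, -1.5, 0], [0, -0.3, 8, -1.6, 0], [0, -0.3, 8.9, -1.7, 0]]])

```text
time: 15.98
tcp_pos: [0.5407, 0.041, 0.1117]
orientation: [-0.75, 0.739, -1.527]
contact_force: [0.6, 0.2, 0.5]
width: 0.0003
```

```bash
python3 st.py; python3 gc.py 50 0 25
python3 - <<'E'
from h import *
a=optics.read_camera("side")[:,:,::-1];b=optics.read_camera("top")[:,:,::-1]
cv2.imwrite("pics/side2.png",cv2.resize(a[130:290,280:480],None,fx=4,fy=3.7,interpolation=cv2.INTER_CUBIC))
cv2.imwrite("pics/top2.png",cv2.resize(b[130:280,270:450],None,fx=4,fy=4,interpolation=cv2.INTER_CUBIC))
E
```

```text
t 15.9833 tcp [0.5407 0.041  0.1117] r 0.542 q [ 0.1   -0.636  2.146 -0.159  1.021  1.768] F [0.6 0.2 0.5] w 0.0003
[[-0.071  0.584  0.809]
 [-0.997 -0.077 -0.032]
 [ 0.044 -0.808  0.587]]
target [0.5568 0.0387 0.0752] units [-0.02  1.3  -0.28] dist 40.0
now local y,up,n [50.8 11.1 63.4] F local y,up,n [0.3 0.7 0. ]
unit steps for +1mm y/up/n:
 [[-0.0333 -0.0007  0.0015]
 [ 0.0015 -0.0023  0.0332]
 [ 0.0006 -0.0332 -0.0023]]
```

View pics/side2.png

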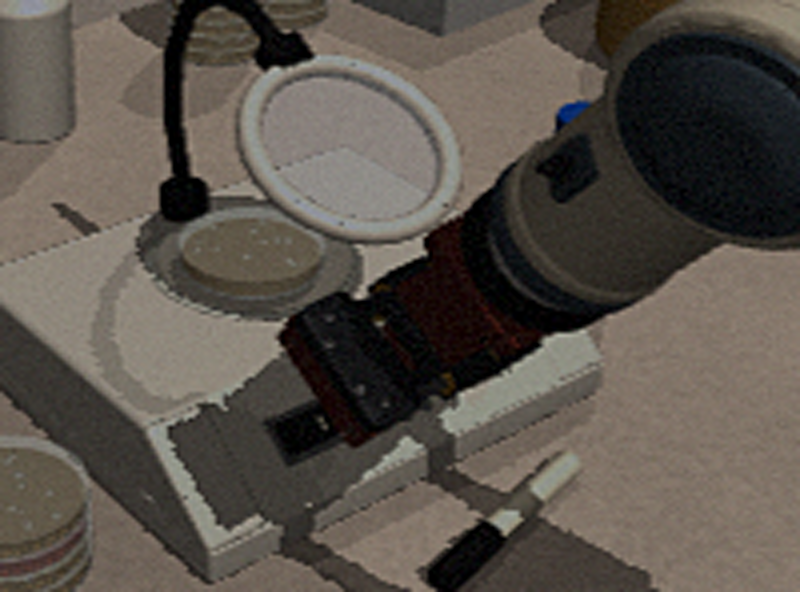

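View pics/top2.png

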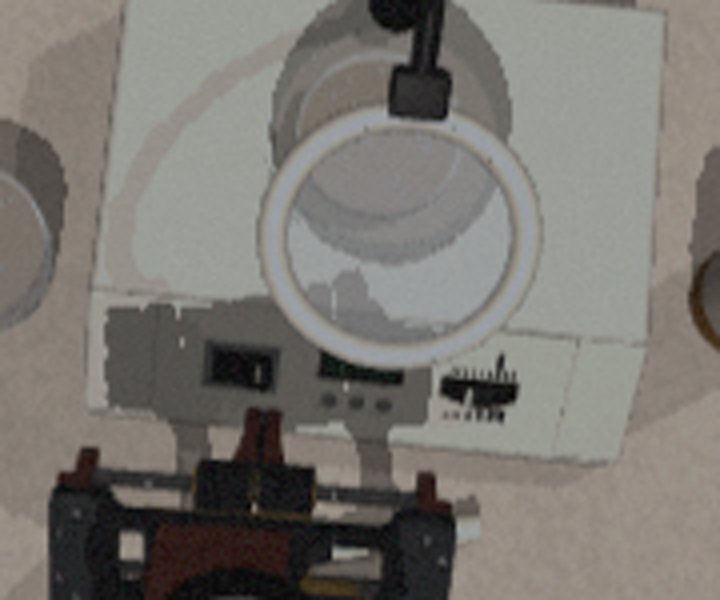

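The closed fingertips sit right over the rocker's right half: in the top crop the tips are at (262,412) and the white bar at (262,372). The body is well clear of the ring, so I'm going in.

Emit:
play_rows(plan=[[[0, 0, 0.5, -0.2, 0], [0, 0, 1.1, -0.25, 0], [0, 0, 1.6, -0.25, 0], [0, 0, 1.6, -0.25, 0]]])

```text
time: 16.42
tcp_pos: [0.5626, 0.0378, 0.0706]
orientation: [-0.751, 0.739, -1.527]
contact_force: [-0.1, -0.2, -1.2]
width: 0.0002
```

```bash
python3 gc.py 51 0 3
```

```text
target [0.571  0.0384 0.0583] units [-0.06  0.49 -0.02] dist 15.0
now local y,up,n [49.6  1.6 17.8] F local y,up,n [-0.2 -0.8 -0.9]
unit steps for +1mm y/up/n:
 [[-0.0333 -0.0007  0.0015]
 [ 0.0015 -0.0023  0.0332]
 [ 0.0006 -0.0332 -0.0023]]
```

Emit:
play_rows(plan=[[[0, -0.05, 0.12, 0, 0], [0, -0.05, 0.22, 0, 0], [0, -0.05, 0.3, 0, 0], [0, -0.05, 0.38, 0, 0], [0, -0.05, 0.44, 0, 0], [0, -0.05, 0.44, 0, 0]]])

```text
time: 16.92
tcp_pos: [0.5713, 0.0384, 0.0621]
orientation: [-0.747, 0.736, -1.527]
contact_force: [-0.5, 0.4, 3.3]
width: 0.0002
```

```bash
python3 gc.py 51 0 3|head -2
```

```text
target [0.571  0.0384 0.0583] units [-0.    0.09 -0.08] dist 3.8
now local y,up,n [51.1  2.7  5.6] F local y,up,n [0.3 1.7 2.8]
```

Emit:
play_rows(plan=[[[0, 0, 0.05, 0, 0], [0, 0, 0.1, 0, 0], [0, 0, 0.14, 0, 0], [0, 0, 0.14, 0, 0]]])

```text
time: 17.25
tcp_pos: [0.5736, 0.0378, 0.059]
orientation: [-0.748, 0.737, -1.528]
contact_force: [-7.9, -2.2, 9.5]
width: 0.0005
```

```bash
python3 gc.py 51 0 3|head -2
```

```text
target [0.571  0.0384 0.0583] units [-0.01 -0.03 -0.09] dist 2.8
now local y,up,n [50.7  2.5  1.8] F local y,up,n [-2.9  0.2 12.2]
```

Emit:
play_rows(plan=[[[0, 0, 0.05, 0, 0], [0, 0, 0.05, 0, 0]]])

```text
time: 17.42
tcp_pos: [0.574, 0.0378, 0.0588]
orientation: [-0.749, 0.738, -1.528]
contact_force: [-25.3, -0.6, 20.7]
width: 0.0005
```

```bash
python3 gc.py 51 0 3|head -2
```

```text
target [0.571  0.0384 0.0583] units [-0.01 -0.05 -0.09] dist 3.1
now local y,up,n [50.7  2.7  1.4] F local y,up,n [-3. -6. 32.]
```

Emit:
play_rows(plan=[[[0, 0, -0.3, 0, 0], [0, 0, -0.9, 0, 0], [0, 0, -1.6, 0, 0], [0, 0, -1.8, 0, 0]]])

```text
time: 17.75
tcp_pos: [0.5423, 0.0425, 0.102]
orientation: [-0.747, 0.737, -1.527]
contact_force: [0.6, 0.3, 0.4]
width: 0.0006
```

```bash
python3 gc.py -63 0 40|head -2
python3 - <<'E'
from h import *
a=optics.read_camera("side")[:,:,::-1];b=optics.read_camera("top")[:,:,::-1]
cv2.imwrite("pics/side3.png",cv2.resize(a[200:270,330:410],None,fx=9,fy=8.5,interpolation=cv2.INTER_CUBIC))
cv2.imwrite("pics/top3.png",cv2.resize(b[200:250,315:405],None,fx=8.5,fy=8.5,interpolation=cv2.INTER_CUBIC))
E
```

```text
target [ 0.5365 -0.0729  0.0866] units [ 3.83  0.59 -0.33] dist 116.5
now local y,up,n [52.4  5.9 55.1] F local y,up,n [ 0.4  0.6 -0.1]
```

View pics/side3.png

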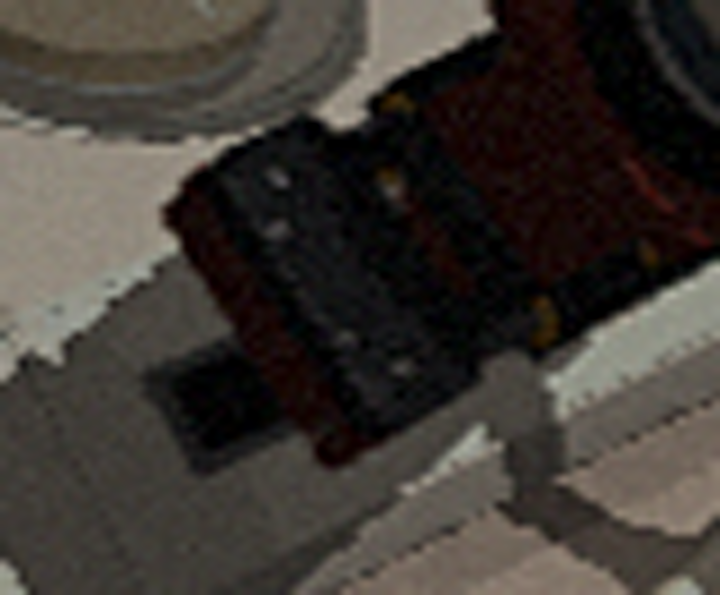

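View pics/top3.png

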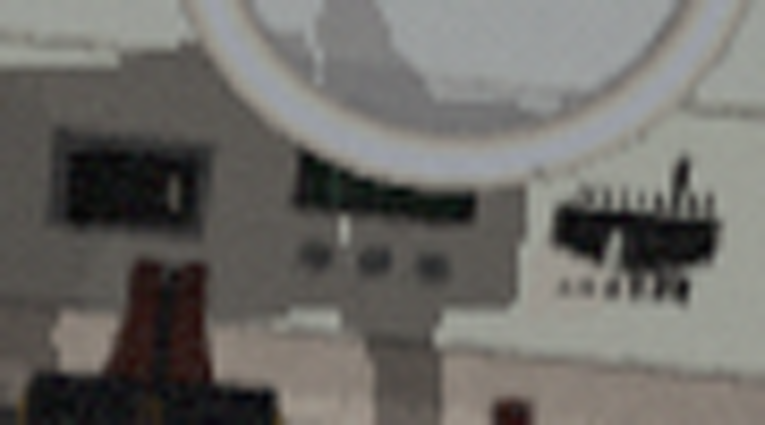

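Emit:
play_rows(plan=[[[0, 0.8, 0.2, -0.75, 0], [0, 2, 0.28, -0.75, 0], [0, 3.1, 0.28, -0.75, 0], [0, 3.6, 0.28, -0.75, 0], [0, 3.6, 0.28, -0.75, 0]]])

```text
time: 18.27
tcp_pos: [0.521, -0.0686, 0.0829]
orientation: [-0.749, 0.741, -1.531]
contact_force: [-0.0, 0.6, 0.1]
width: 0.0004
```

```bash
python3 gc.py -57 0 13
python3 - <<'E'
from h import *
a=optics.read_camera("side")[:,:,::-1];b=optics.read_camera("top")[:,:,::-1]
cv2.imwrite("pics/side4.png",cv2.resize(a[190:270,330:430],None,fx=7.5,fy=7.4,interpolation=cv2.INTER_CUBIC))
cv2.imwrite("pics/top4.png",cv2.resize(b[190:250,315:415],None,fx=7.5,fy=7.5,interpolation=cv2.INTER_CUBIC))
E
```

```text
target [ 0.5544 -0.0685  0.066 ] units [-0.11  1.11  0.57] dist 37.5
now local y,up,n [-60.2 -14.6  47.3] F local y,up,n [0.6 0.  0.1]
unit steps for +1mm y/up/n:
 [[-0.0333 -0.0008  0.0014]
 [ 0.0014 -0.0023  0.0332]
 [ 0.0007 -0.0332 -0.0023]]
```

View pics/side4.png

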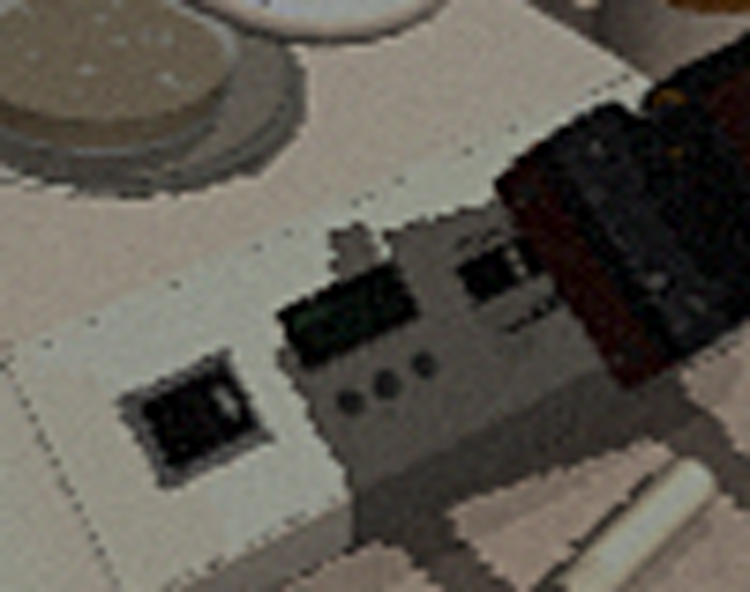

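View pics/top4.png

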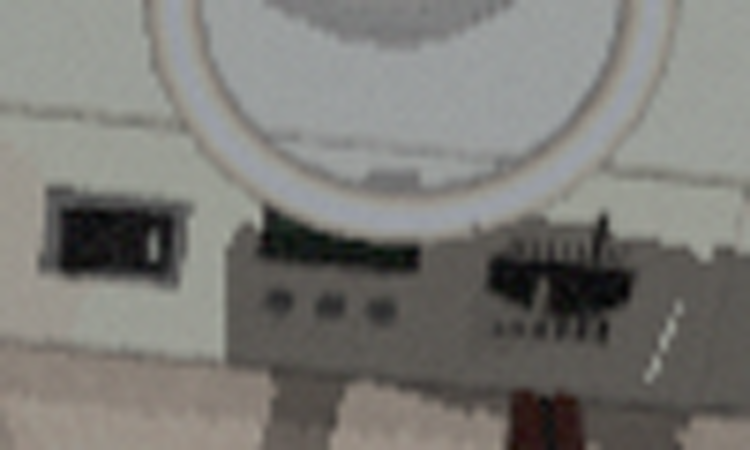

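```bash
python3 - <<'E'
from h import *
P=np.load("P.npy"); n=np.array([-.643,0,.766])
for th in(0,.2,.4):
  for r in (10.5,15.5):
    a=.4-th; X=np.array([-99,65-r*np.cos(a),56])+n*(3+r*np.sin(a)); print(th,r,proj("side",W(P,X)).round(1),proj("top",W(P,X)).round(1))
E
```

```text
0 10.5 [[360.4 243.3]] [[334.3 224. ]]
0 15.5 [[362.4 242.3]] [[336.4 224.7]]
0.2 10.5 [[360.2 243.4]] [[334.6 223.5]]
0.2 15.5 [[362.1 242.5]] [[336.8 224. ]]
0.4 10.5 [[359.9 243.6]] [[334.7 223. ]]
0.4 15.5 [[361.6 242.8]] [[337.  223.2]]
```

Emit:
play_rows(plan=[[[0, -0.1, 0.2, 0.57, 0], [0, -0.1, 0.6, 0.57, 0], [0, -0.1, 1, 0.57, 0], [0, -0.1, 1.1, 0.57, 0], [0, -0.1, 1.1, 0.57, 0]]])

```text
time: 18.78
tcp_pos: [0.5544, -0.064, 0.0655]
orientation: [-0.752, 0.741, -1.524]
contact_force: [-1.3, 0.2, -0.7]
width: 0.0003
```

```bash
python3 gc.py -57 0 8
```

```text
target [ 0.5576 -0.0688  0.0621] units [0.15 0.17 0.03] dist 6.7
now local y,up,n [-52.5  -0.6  13. ] F local y,up,n [ 0.1 -1.5  0.3]
unit steps for +1mm y/up/n:
 [[-0.0333 -0.0007  0.0015]
 [ 0.0016 -0.0024  0.0332]
 [ 0.0005 -0.0332 -0.0024]]
```

Emit:
play_rows(plan=[[[0, 0, 0.08, 0.02, 0], [0, 0, 0.12, 0.02, 0], [0, 0, 0.12, 0.02, 0]]])

```text
time: 19.03
tcp_pos: [0.5576, -0.0655, 0.0656]
orientation: [-0.749, 0.737, -1.527]
contact_force: [-0.6, 0.0, -0.3]
width: 0.0003
```

```bash
python3 gc.py -57 0 8|head -2
```

```text
target [ 0.5576 -0.0688  0.0621] units [ 0.11  0.1  -0.07] dist 4.8
now local y,up,n [-53.7   2.   10.9] F local y,up,n [-0.  -0.6  0.1]
```

Emit:
play_rows(plan=[[[0, 0.1, 0.04, -0.05, 0], [0, 0.1, 0.08, -0.05, 0], [0, 0.1, 0.1, -0.05, 0], [0, 0.1, 0.1, -0.05, 0]]])

```text
time: 19.37
tcp_pos: [0.5578, -0.0692, 0.0622]
orientation: [-0.749, 0.738, -1.527]
contact_force: [-0.1, 0.6, 0.0]
width: 0.0006
```

```bash
python3 gc.py -57 0 7.5|head -2
```

```text
target [ 0.5579 -0.0689  0.0617] units [-0.01  0.01 -0.01] dist 0.6
now local y,up,n [-57.4   0.3   7.9] F local y,up,n [ 0.6 -0.1  0.1]
```

No contact yet at 7.9 mm, so I'll press in small steps.

Emit:
play_rows(plan=[[[0, 0, 0.03, 0, 0], [0, 0, 0.05, 0, 0], [0, 0, 0.05, 0, 0]]])

```text
time: 19.62
tcp_pos: [0.5588, -0.069, 0.0616]
orientation: [-0.749, 0.738, -1.527]
contact_force: [-6.4, 0.6, 4.7]
width: 0.0004
```

```bash
python3 gc.py -57 0 7|head -2
```

```text
target [ 0.5582 -0.0689  0.0614] units [-0.   -0.   -0.02] dist 0.6
now local y,up,n [-57.    0.6   6.8] F local y,up,n [ 0.  -1.9  7.8]
```

Emit:
play_rows(plan=[[[0, 0.07, -0.01, 0, 0], [0, 0.14, -0.01, 0, 0], [0, 0.21, -0.01, 0, 0], [0, 0.28, -0.01, 0, 0], [0, 0.28, -0.01, 0, 0]]])

```text
time: 20.03
tcp_pos: [0.5575, -0.0772, 0.0623]
orientation: [-0.75, 0.739, -1.526]
contact_force: [-15.7, 3.9, 11.1]
width: 0.0003
```

```bash
python3 gc.py -73 0 7|head -2
```

```text
target [ 0.5567 -0.0848  0.0614] units [ 0.25  0.03 -0.03] dist 7.7
now local y,up,n [-65.4   0.6   7.7] F local y,up,n [ 2.4 -5.1 18.8]
```

Emit:
play_rows(plan=[[[0, 0.06, -0.02, 0, 0], [0, 0.12, -0.02, 0, 0], [0, 0.18, -0.01, 0, 0], [0, 0.24, 0, 0, 0], [0, 0.24, 0, 0, 0]]])

```text
time: 20.45
tcp_pos: [0.5571, -0.0848, 0.0621]
orientation: [-0.75, 0.738, -1.527]
contact_force: [-7.2, 0.4, 4.7]
width: 0.0007
```

```bash
python3 gc.py -73 0 7|head -2
```

```text
target [ 0.5567 -0.0848  0.0614] units [-0.    0.01 -0.02] dist 0.8
now local y,up,n [-73.    0.8   7.3] F local y,up,n [-0.3 -2.5  8.2]
```

Emit:
play_rows(plan=[[[0, 0, -0.3, 0, 0], [0, 0, -0.9, 0, 0], [0, 0, -1.8, -0.3, 0], [0, 0, -2.7, -1, 0], [0, 0, -3.2, -2, 0], [0, 0, -3.2, -2.5, 0]]])

```text
time: 20.95
tcp_pos: [0.4781, -0.083, 0.0938]
orientation: [-0.767, 0.761, -1.516]
contact_force: [0.3, 0.6, 0.9]
width: 0.0004
```

```bash
python3 st.py; python3 gc.py -73 0 7|head -2
python3 - <<'E'
from h import *
a=optics.read_camera("side")[:,:,::-1];b=optics.read_camera("top")[:,:,::-1]
cv2.imwrite("pics/side5f.png",a);cv2.imwrite("pics/top5f.png",b)
cv2.imwrite("pics/side5.png",cv2.resize(a[200:260,340:420],None,fx=10,fy=10,interpolation=cv2.INTER_CUBIC))
cv2.imwrite("pics/top5.png",cv2.resize(b[205:245,315:405],None,fx=8.8,fy=8.8,interpolation=cv2.INTER_CUBIC))
P=np.load("P.npy")
n=np.array([-.643,0,.766]); ay=np.array([0,1,0]); c0=np.array([-99,-65,56])-16*n
for v,o,k in (("side",(340,200),10),("top",(315,205),8.8)):
  for th in (-.3,0,.2,.25,.3,.35,.4,.45):
    X=c0+25*(np.cos(th)*n-np.sin(th)*ay); print(v,th,((proj(v,W(P,X))[0]-o+.5)*k).round(0))
E
```

```text
t 20.95 tcp [ 0.4781 -0.083   0.0938] r 0.485 q [-0.322 -0.855  2.29   0.123  1.115  1.284] F [0.3 0.6 0.9] w 0.0004
[[-0.068  0.563  0.824]
 [-0.997 -0.071 -0.034]
 [ 0.04  -0.823  0.566]]
target [ 0.5567 -0.0848  0.0614] units [-0.16  2.37  1.55] dist 85.1
now local y,up,n [-78.6 -39.2  82.3] F local y,up,n [0.7 0.8 0.5]
side -0.3 [585. 251.]
side 0 [610. 238.]
side 0.2 [625. 231.]
side 0.25 [628. 230.]
side 0.3 [631. 229.]
side 0.35 [633. 227.]
side 0.4 [636. 226.]
side 0.45 [638. 225.]
top -0.3 [632. 220.]
top 0 [663. 226.]
top 0.2 [683. 226.]
top 0.25 [688. 226.]
top 0.3 [692. 226.]
top 0.35 [697. 225.]
top 0.4 [702. 225.]
top 0.45 [706. 224.]
```

View pics/side5.png

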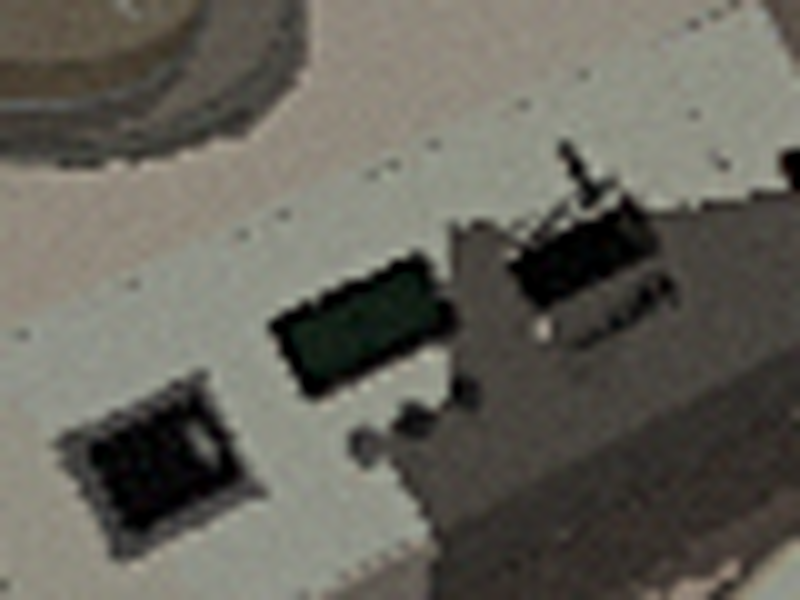

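View pics/top5.png

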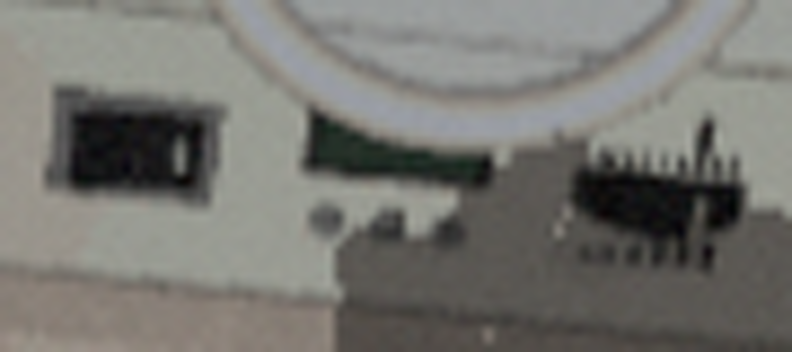

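```bash
python3 - <<'E'
import cv2,numpy as np
def g(f,r,c): 
    a=cv2.imread(f)[r[0]:r[1],c[0]:c[1]].astype(float); return np.clip((a/255)**.5*255*1.2,0,255).astype(np.uint8)
rows=[]
for v,rr,cr in(("side",((234,258),(344,370)),((212,238),(388,414))),("top",((210,232),(318,344)),((213,239),(374,404)))):
    f0=f"pics/{v}0.png"; f1=f"pics/{v}5f.png"
    L=[cv2.resize(g(f,*q),(190,190),interpolation=cv2.INTER_CUBIC) for q in(rr,cr) for f in(f0,f1)]
    rows.append(np.hstack(L))
cv2.imwrite("pics/cmp.png",np.vstack(rows))
E
```

```text
(no output)
```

View pics/cmp.png

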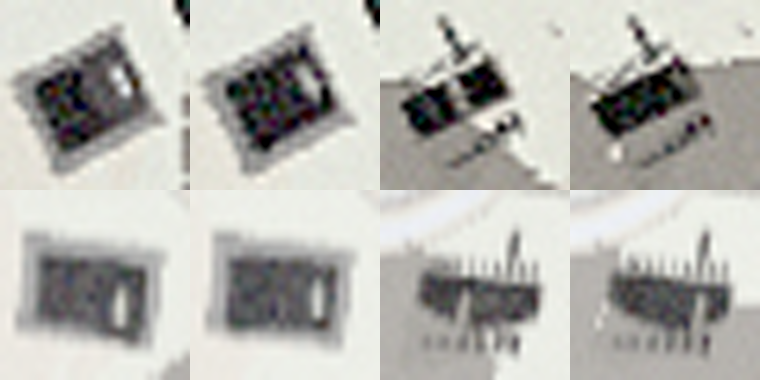

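View pics/top5f.png

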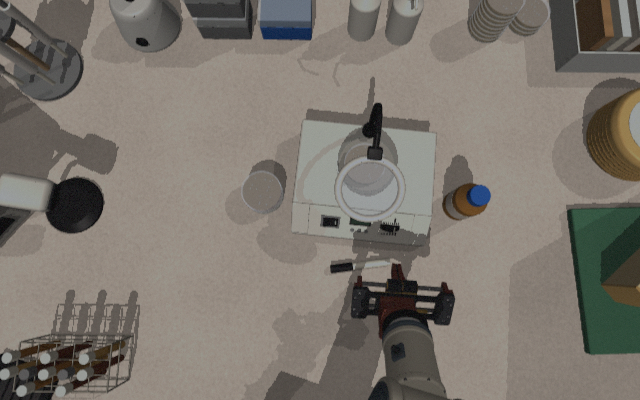

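View pics/side5f.png

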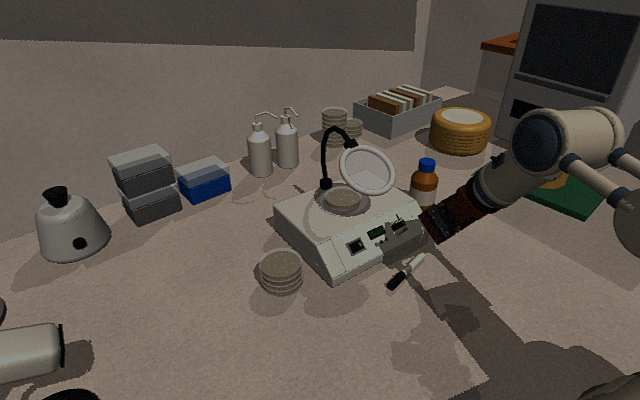

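The pen (top 332–390, 265), bottle (465,203), stack (263,190) and dish are all where they were at the start. The gripper is clear of everything, so I'm handing in.

```bash
python3 - <<'E'
from rig import order,sensors
s=sensors.read_state(); print(s["time"],s["contact_force"],abs(s["dq"]).max())
print(order.sign_off())
E
```

```text
21.05 [ 0.24437911 -0.13095178 -0.54906936] 0.02191830926905683
the job is handed in; nothing more can be done
None
```

The light is switched on and the brightness wheel is at the long tick; I handed the job in at about 21 s. No verdict came back.

- **Leaning the gripper:** moves only allowed a turn about the tool's own axis, so there was no direct way to tilt. I built up about 36° of forward lean by pushing against the arm's reach and wrist limits, away from the counter, then went in along the panel's normal with the fingers shut.
- **Rocker:** I pressed the right half until it stopped hard, at about 32 N. In the enlarged before/after crops it now lies flat. The white bar itself moved only about a pixel, so the hard stop and the flat shape are the better evidence.
- **Wheel:** I dragged the crown 16 mm to the right under 8 to 19 N of force, more than the suggested 4 to 6 N. In the top view the line sits within about 1 px of where 0.35 rad should appear. In the side view it was too faint to confirm this.
- **Surroundings:** the plate, stack, bottle and pen show no visible shift in either picture. I saw no contact with the magnifier, and the fingertips ended about 80 mm out from the panel with no contact force.

Two readings looked off:
- **Force spike:** the force read about 100 N for a moment at 15.3 s, when the second joint ran into its limit in free air. It was gone by the next reading, so I took it as a sudden stop rather than a contact.
- **Panel height:** the fingertips met the panel about 1.5 mm deeper than my camera measurement predicted, so I set the pressing depth by force instead.

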